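# Release the hand-piece key left latched

## Task

One of the four selector keys on the grey hand-piece control unit was left latched down. With closed fingertips tap all four keys lightly, one after another from the left end of the row to the right end (left as the robot looks at the unit), without latching or releasing any, to find the latched one; then press that key gently down to its stop and let go, so that all four keys stand up. Grasp nothing and leave everything else where it is.

Things in the scene. Friction and masses are not known exactly. Their poses are not given: they have to be found in the camera images.
- unit: grey control unit for the carving hand-pieces, a box 170 x 300 x 70 mm fixed to the bench; origin under its centre, x towards its back (away from the robot), y along the row of keys towards its left end, z up. Four identical black keys stand in one straight row on its top, 40 mm apart, 20 mm nearer the robot than the box's middle
- key_1: one of four identical black keys; origin at the centre of the cap's top face, axes as the unit's. All four are alike: A cap measures 32 mm (unit x) by 26 mm (unit y). Standing up, its top is 16 mm above the unit's top, 86 mm above the bench; latched, about 4 mm lower; at the stop 9 mm lower (77 mm above the bench)
- key_2: one of four identical black keys; origin at the centre of the cap's top face, axes as the unit's. All four are alike: The latched key, too, yields to more than about 2 N (3.5 N sinks it 2 mm further, 4.5 N takes it to the stop, 8 to 12 N holds it firmly there); pressed to the stop and let go, it comes up and stands up
- key_3: one of four identical black keys; origin at the centre of the cap's top face, axes as the unit's. All four are alike: Key numbers say nothing of the order in the row or of which key is latched. Keys travel straight down; one let go before its stop returns to where it was
- key_4: one of four identical black keys; origin at the centre of the cap's top face, axes as the unit's. All four are alike: A key standing up gives from about 2 N, is 4 mm down at about 3.3 N and reaches its stop at about 4.5 N; pressed to the stop it latches, about 4 mm down, when let go. A light tap (1 to 2 N) changes nothing
- place_1 (a point): point fixed to the unit at the left-most (unit +y end) key: the centre of the top face of a key standing up there, 86 mm above the bench, at unit x -20 mm, y +60 mm
- place_2 (a point): point fixed to the unit at the second from the left key: the centre of the top face of a key standing up there, 86 mm above the bench, at unit x -20 mm, y +20 mm
- place_3 (a point): point fixed to the unit at the third from the left key: the centre of the top face of a key standing up there, 86 mm above the bench, at unit x -20 mm, y -20 mm
- place_4 (a point): point fixed to the unit at the right-most (unit -y end) key: the centre of the top face of a key standing up there, 86 mm above the bench, at unit x -20 mm, y -60 mm
- pendant: bystander, leave alone: finished amber-coloured pendant stone, 36 mm across, 18 mm tall, on the unit's top to the left of the keys; origin under its centre
- tin_ring: bystander, leave alone: thin brass ring 42 mm across, 18 mm tall, on the unit's top to the right of the keys; origin under its centre
- bur_pot: bystander, leave alone: clear pot 54 mm across, 82 mm tall with its burs, standing on the bench beside the unit's left end; origin under its centre
- tray: bystander, leave alone: open white tray 130 x 100 x 32 mm on the bench beside the unit's right end; origin under its centre
- rough_stone: bystander, leave alone: rough brown-amber stone 52 mm across, 33 mm tall, on the bench in front of the unit; origin under its centre
- brush: bystander, leave alone: small hand brush 150 mm long lying on the bench in front of the unit; origin under its middle
- wax_puck: bystander, leave alone: green wax puck 48 mm across, 22 mm tall, on the bench behind the unit; origin under its centre

How it is judged:
By the outcome, as a careful person would: the job done as asked, in the order asked, and still so for the second after the job is handed in, with the robot touching nothing.
It also fails if it takes over 51 s, if anything falls off the work surface, if the arm or the gripper's body presses on something with over 40 N, if the wrist force passes 120 N, or if a joint passes its speed limit or range.

## Robot

A 6-joint arm with a two-finger parallel gripper is mounted at the origin on the work surface. World frame = base frame: x ahead of the robot, y to its left, z up, the work surface at z = 0. Lengths are in m, angles in rad, forces in N, time in s.
With the tool pointing down it reaches from about 0.425 to 0.95 m from the base axis. Payload 3.5 kg.
Tool frame: the origin (TCP) lies midway between the tips of the shut fingers; the grasp point (between the pads) lies 19 mm behind it; z points along the fingers, y is the line along which they close (so a half turn about z gives the same grasp; the last joint's range is limited). The gripper opens to 85 mm and grips with 20 to 120 N. Pads are 22 mm wide; open, the fingers measure 114 mm over their backs; the gripper's body (76 mm by 85 mm) begins 54 mm behind the grasp point. The pads swing forward as they close: fully open they stand 13 mm farther back than shut.
Start: joints at [1.119, 0.286, 1.577, -0, 1.279, -0.15], TCP at [0.201, 0.644, 0.231] pointing down, gripper open.
Joint ranges: [-2.77, 2.77], [-0.9, 2.22], [0.21, 2.48], [-1.53, 4.67], [0.24, 2.81], [-2.84, 2.84]. Speed limits (rad/s): [2.79, 2.79, 3.14, 3.14, 3.14, 3.14].

## Interface

Orientations are given as a unit quaternion [x, y, z, w].
In Python, from plant import ctrl, cams, order gives the robot as it stands.
- The arm moves only by the tool move_arm, never from a script. Its argument "plan" is one flat list of numbers, 7 for each row, row after row: the shift along the world's x, y, z in mm, then the turn, a rotation vector about the world's x, y, z in degrees, then the finger opening in mm, from 0 to 85.4. A call has 1 to 12 rows; each row shifts and turns the commanded pose from where the row before left it; what a row does not reach is not made up. A row lasts 1/10 s, in which the tool goes at most 50 mm and 8.59 degrees, less where a joint would pass 70% of its speed; a pose out of reach is approached as far as the arm can. A call is refused whole if a number of a shift passes 50 or a number of a turn 8.59, either way. A call with a gripper value outside its range is refused whole. The fingers move at their own pace and stop on an object; "newtons" is the grip in N (left out, the last holds). Time passes only in rows, so rows that do not move let the fingers close. It gives the time, the measured TCP pose, the force, the opening and the grip force at its end, in the units of the state.
- ctrl.get_state(): the state, without advancing time (a new reading comes with each control period).
- cams.read_camera(name): name is "scene" or "top"; returns a dict with "color" (420x560x3 uint8, red, green, blue), "fov_y" (degrees; the focal length in pixels is half the picture's height over the tangent of half this angle, whatever the lens; pixels are square), "cx", "cy" (the principal point, pixels), "k1" (the pictures are not rectified: a ray, as slopes to the right and down, at radius r is drawn at 1 + k1 r^2 times it, then the intrinsics apply), "origin" and "orientation" of the camera in the world. Camera axes: x right, y up, looking along -z (the intrinsics and any distortion apply to the point x, -y, -z); pixel columns grow to the right and rows downward; lengths in m; the calibration is good to about 2 mm. A picture is of the moment at which its call begins. There is no depth.
- order.sign_off(): hands the job in; it is judged then, once.
The state is a dict: "time": time; "qpos": joint angles; "dq": joint speeds; "joint_efforts": joint torques, N m; "eef_pos": TCP position; "tcp_rot": TCP orientation; "contact_force": force on the tool from outside, world axes, zero at the start; "wrist_torque": the same for the moment, N m; "opening": opening from 0.0 (shut) to 1.0 (fully open); "finger_force": force on a finger pad.
Only numpy, scipy, OpenCV 4.12 (cv2) and the standard library are available. Lean on these libraries where they do the work, as an engineer would, in place of code of your own. Each camera call takes 0.05 s, during which the arm holds its last target. There are 200 camera calls.

## Working session

There is one attempt and no reset: what is moved stays moved. The work goes in short steps, Python scripts to look and compute and a tool call to move; the robot and the scene stay as the last step left them, time stands still between calls to the robot, and variables do not carry over. Pictures are saved under pics/ and viewed, at most 10 in all, crops included, and the job is handed in when it is done.

Besides the shell and the picture viewer there is one more tool, called after "Request:" as name(argument=value, ...) on one line, values as JSON. move_arm: Moves the arm, as the interface text tells. Its arguments: {"type":"object","properties":{"plan":{"type":"array","items":{"type":"number"}},"newtons":{"type":"number"}},"required":["plan"]}

```bash
mkdir -p pics; cat > h.py <<'E'
import numpy as np, cv2
from scipy.spatial.transform import Rotation as R
from plant import ctrl, cams, order
def cast(c,uv,z):
    h,w=c["color"].shape[:2]; f=h/2/np.tan(np.radians(c["fov_y"])/2)
    K=np.array([[f,0,c["cx"]],[0,f,c["cy"]],[0,0,1]])
    p=cv2.undistortPoints(np.array(uv,float).reshape(-1,1,2),K,np.array([c["k1"],0,0,0,0.]) ).reshape(-1,2)
    # model: drawn = ray*(1+k1 r^2), r of the undistorted ray: as OpenCV
    d=np.c_[p[:,0],-p[:,1],-np.ones(len(p))]
    o=np.array(c["orientation"],float)
    M=R.from_quat(o).as_matrix() if o.size==4 else o.reshape(3,3)
    d=d@M.T; O=np.array(c["origin"])
    return O+d*((z-O[2])/d[:,2])[:,None]
def save(c,n): cv2.imwrite(f"pics/{n}.png",c["color"][:,:,::-1])
E
python3 - <<'E'
from h import *
for n in("scene","top"):
    c=cams.read_camera(n); save(c,n+"0"); print(n,{k:v for k,v in c.items() if k!="color"})
s=ctrl.get_state(); print(s)
E
```

```text
scene {'fov_y': 55.582559584854266, 'cx': 276.02387776497613, 'cy': 207.85918862598808, 'k1': -0.07819199102392141, 'origin': array([ 1.2129251 , -0.13586009,  0.46991552]), 'orientation': array([0.39310388, 0.30332863, 0.52721135, 0.6895718 ])}
top {'fov_y': 52.83098282179914, 'cx': 283.4387072118845, 'cy': 212.40732104504204, 'k1': -0.09573799444057733, 'origin': array([0.41708439, 0.03976001, 0.88245051]), 'orientation': array([ 0.07443367, -0.07653078, -0.69569621,  0.71035868])}
{'time': 0.1, 'qpos': array([ 1.11901389e+00,  2.87152447e-01,  1.57804017e+00,  1.27475619e-05,
        1.27859745e+00, -1.49998153e-01]), 'dq': array([ 0.00115821, -0.00202579, -0.00377889, -0.00017485, -0.00076558,
        0.00029156]), 'joint_efforts': array([ 1.26996747e-03, -4.07293618e+01, -2.93700027e+01, -1.48716285e-04,
        3.36233148e-03, -1.41697811e-05]), 'eef_pos': array([0.20033052, 0.64396222, 0.23003006]), 'tcp_rot': array([ 1.50321928e-01,  9.88636491e-01, -1.04753637e-03, -3.31451725e-04]), 'contact_force': array([-0.8309788 , -0.93931431,  0.5503744 ]), 'wrist_torque': array([-0.00085966,  0.03238887, -0.03462907]), 'finger_force': 0.0, 'opening': 0.9990311167739403}
```

View pics/scene0.png

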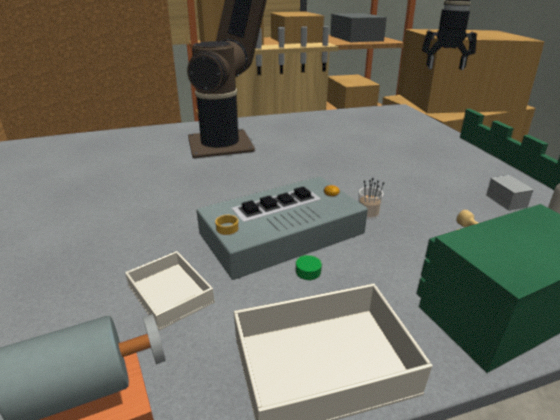

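View pics/top0.png

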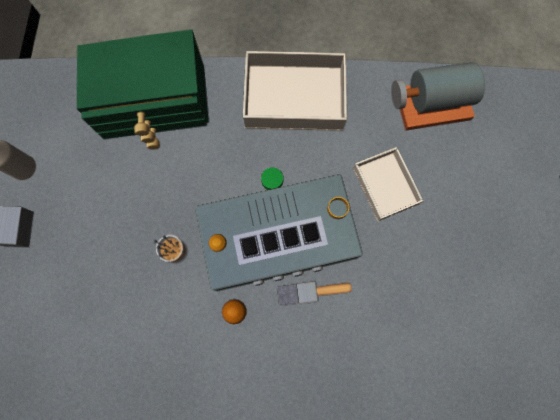

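The top view shows the keys at about (250,246), (270,242), (291,238) and (311,233), left to right. The pendant is at (217,242) and the ring at (338,208). The arm is clear of the unit.

```bash
python3 - <<'E'
from h import *
c=cams.read_camera("top"); im=c["color"]
g=im.max(2).astype(int)
roi=np.zeros(g.shape,bool); roi[215:265,233:328]=1
print(g[240,235:325])
m=((g<60)&roi).astype(np.uint8)
n,l,st,ce=cv2.connectedComponentsWithStats(m)
pts=[]
for i in range(1,n):
    if st[i,4]>60: print(st[i],ce[i]); pts.append(ce[i])
pts=sorted(pts,key=lambda p:p[0])
P=cast(c,pts,0.084); print(P.round(4))
d=P[0]-P[-1]; print(np.hypot(*d[:2]),np.degrees(np.arctan2(-d[0],d[1])))
# unit's top: plate (bright) centre
pl=((g>140)&roi).astype(np.uint8)|m; 
k,_=cv2.findContours(pl,0,2); k=max(k,key=cv2.contourArea); r=cv2.minAreaRect(k); print(r,cast(c,[r[0]],0.071))
e=cv2.boxPoints(r); print(cast(c,e,.071).round(4))
cv2.imwrite("pics/crop.png",cv2.resize(im[205:275,190:365,::-1],None,fx=4.5,fy=4.5,interpolation=2))
E
```

```text
[183 184 183 178 134  76  66  31  29  34  24  23  28  23  25  23  26  27
  24  34  73  82 104 179 192 175  95 107  41  28  26  21  32  25  24  25
  26  19  24  19  24  49 109 100 177 184 176  97  86  56  27  24  26  16
  23  19  25  18  24  23  19  20  18  42  84 160 189 179 123  74  73  31
  15  14  16  20  35  29  32  39  42  63  82 102  84  93 135 179 180 183]
[303 223  16  19 243] [310.46502058 232.03292181]
[283 227  16  20 235] [290.28510638 236.65957447]
[262 233  16  19 222] [269.77477477 241.53603604]
[242 237  16  19 238] [249.24789916 246.07142857]
[[ 0.5237  0.1028  0.084 ]
 [ 0.5332  0.064   0.084 ]
 [ 0.5434  0.0251  0.084 ]
 [ 0.5532 -0.0134  0.084 ]]
0.1198919359042564 14.26051017161298
((279.8092346191406, 239.8944091796875), (30.873872756958008, 91.97164154052734), 77.15229034423828) [[0.53873089 0.04507402 0.071     ]]
[[ 0.5461  0.1391  0.071 ]
 [ 0.5905 -0.0351  0.071 ]
 [ 0.5312 -0.0486  0.071 ]
 [ 0.4881  0.1233  0.071 ]]
```

View pics/crop.png

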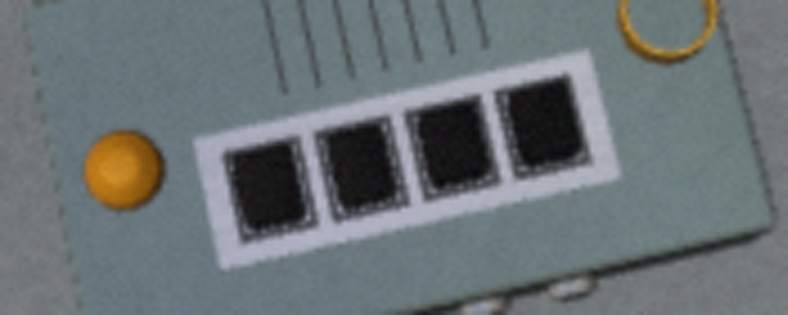

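Keys in world coordinates: P1 (0.524, 0.103), P2 (0.533, 0.064), P3 (0.543, 0.025), P4 (0.553, -0.013). The row's yaw is about 14.3°. I'll swing over with the fingers closing and turn the tool by about -58°.

Request:
move_arm(plan=[10,-17,0,0,0,-4,0,20,-34,0,0,0,-5,0,20,-34,0,0,0,-5,0,20,-34,0,0,0,-5,0,20,-34,0,0,0,-5,0,20,-34,0,0,0,-5,0,20,-34,0,0,0,-5,0,20,-34,0,0,0,-5,0,20,-34,0,0,0,-5,0,20,-34,0,0,0,-5,0,20,-34,0,0,0,-5,0,20,-34,0,0,0,-4,0], newtons=20)

```text
time: 1.35
eef_pos: [0.4309, 0.252, 0.2312]
tcp_rot: [0.612, 0.791, -0.0, -0.0]
contact_force: [0.2, 0.1, 0.2]
opening: -0.0
finger_force: 0.0
```

Request:
move_arm(plan=[20,-34,0,0,0,0,0,20,-34,0,0,0,0,0,20,-34,0,0,0,0,0,20,-34,-10,0,0,0,0,13,-30,-25,0,0,0,0,0,0,-40,0,0,0,0,0,0,-25,0,0,0,0,0,0,-10,0,0,0,0,0,0,0,0,0,0,0,0,0,0,0,0,0,0,0,0,0,0,0,0,0])

```text
time: 2.45
eef_pos: [0.525, 0.0878, 0.1234]
tcp_rot: [0.611, 0.792, 0.001, 0.002]
contact_force: [0.4, 0.1, 0.2]
opening: -0.003
finger_force: 0.0
```

Request:
move_arm(plan=[-1,15,0,0,0,0,0,0,0,-15,0,0,0,0,0,0,-12,0,0,0,0,0,0,-5,0,0,0,0,0,0,0,0,0,0,0,0,0,0,0,0,0,0])

```text
time: 3.05
eef_pos: [0.5225, 0.1024, 0.0889]
tcp_rot: [0.611, 0.792, -0.0, -0.0]
contact_force: [1.4, -1.0, 0.2]
opening: -0.003
finger_force: 0.0
```

```bash
python3 - <<'E'
from h import *
c=cams.read_camera("scene"); cv2.imwrite("pics/s1.png",cv2.resize(c["color"][130:270,180:400,::-1],None,fx=3.5,fy=3.5,interpolation=2))
F=[]
s=ctrl.get_state(); print(s["eef_pos"],s["contact_force"])
E
```

```text
[0.52282929 0.10233024 0.08939053] [0.70511854 0.413129   0.09658903]
```

View pics/s1.png

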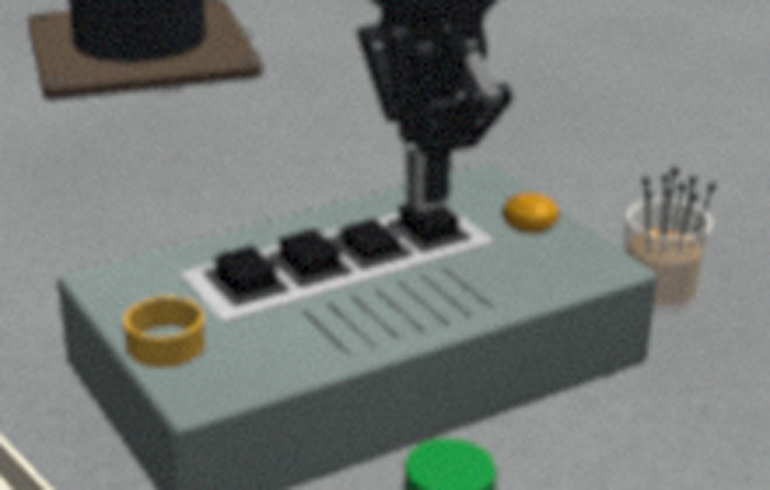

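The fingertips stand over the left-most key at crop pixel (430,212). The second key from the left, at (370,240), looks a little lower than its neighbours. Next I tap key 1.

Request:
move_arm(plan=[1,0,-2,0,0,0,0,0,0,0,0,0,0,0])

```text
time: 3.3
eef_pos: [0.5239, 0.1024, 0.0875]
tcp_rot: [0.611, 0.792, 0.0, 0.0]
contact_force: [-0.6, 0.4, 1.1]
opening: -0.002
finger_force: 0.0
```

Request:
move_arm(plan=[0,0,-1,0,0,0,0,0,0,0,0,0,0,0])

```text
time: 3.5
eef_pos: [0.5236, 0.1025, 0.0863]
tcp_rot: [0.611, 0.792, 0.0, 0.0]
contact_force: [0.8, 0.1, -0.3]
opening: 0.001
finger_force: 0.0
```

Request:
move_arm(plan=[0,0,-0.5,0,0,0,0,0,0,0,0,0,0,0])

```text
time: 3.7
eef_pos: [0.5237, 0.1025, 0.0861]
tcp_rot: [0.611, 0.792, 0.0, 0.0]
contact_force: [-0.5, -0.1, 1.4]
opening: -0.001
finger_force: 0.8
```

```bash
cat > f.py <<'E'
from h import *
F=[];Z=[]
for i in range(6):
    cams.read_camera("top"); s=ctrl.get_state(); F.append(s["contact_force"]); Z.append(s["eef_pos"])
print(np.mean(F,0).round(2),np.std(F,0).round(2),np.mean(Z,0).round(4),s["time"])
E
python3 f.py
```

```text
[-0.67 -0.22  1.41] [0.41 0.38 0.99] [0.5237 0.1025 0.086 ] 4.0
```

Request:
move_arm(plan=[0,0,-0.4,0,0,0,0,0,0,0,0,0,0,0])

```text
time: 4.2
eef_pos: [0.5237, 0.1025, 0.0855]
tcp_rot: [0.611, 0.792, 0.0, 0.0]
contact_force: [-0.9, -0.2, 1.8]
opening: -0.002
finger_force: 1.0
```

```bash
python3 f.py
```

```text
[-0.63  0.08  2.02] [0.14 0.48 0.65] [0.5237 0.1025 0.0855] 4.5
```

Key 1 is standing: contact came at 86 mm with 1.4–2 N. Now key 2.

Request:
move_arm(plan=[0,0,10,0,0,0,0,5,-19,5,0,0,0,0,5,-20,0,0,0,0,0,0,0,-5,0,0,0,0,0,0,-7,0,0,0,0,0,0,-2,0,0,0,0,0,0,0,0,0,0,0,0,0,0,0,0,0,0])

```text
time: 5.3
eef_pos: [0.5333, 0.0641, 0.0861]
tcp_rot: [0.61, 0.792, -0.0, -0.0]
contact_force: [0.5, 0.8, -0.5]
opening: 0.002
finger_force: 0.0
```

Request:
move_arm(plan=[0,0,-0.7,0,0,0,0,0,0,0,0,0,0,0])

```text
time: 5.5
eef_pos: [0.5336, 0.0637, 0.0858]
tcp_rot: [0.611, 0.792, 0.0, 0.0]
contact_force: [-0.1, 1.0, -0.9]
opening: -0.002
finger_force: 0.0
```

```bash
python3 f.py
```

```text
[-0.53  0.34  0.07] [0.41 0.65 0.36] [0.5337 0.0635 0.0858] 5.8
```

Request:
move_arm(plan=[0,0,-0.7,0,0,0,0,0,0,0,0,0,0,0])

```text
time: 6.0
eef_pos: [0.5335, 0.0635, 0.0849]
tcp_rot: [0.611, 0.792, -0.0, -0.0]
contact_force: [-0.3, -0.3, -0.9]
opening: -0.002
finger_force: 0.0
```

```bash
python3 f.py
```

```text
[-0.08  0.06 -0.21] [0.56 0.31 0.71] [0.5336 0.0635 0.085 ] 6.3
```

No contact at 85 mm, so key 2 is lower. I'll keep going down to touch it lightly at about 82 mm.

Request:
move_arm(plan=[0,0,-1.5,0,0,0,0,0,0,-1,0,0,0,0,0,0,0,0,0,0,0,0,0,0,0,0,0,0])

```text
time: 6.7
eef_pos: [0.5335, 0.0635, 0.0824]
tcp_rot: [0.611, 0.792, -0.0, -0.0]
contact_force: [0.1, 0.1, -0.6]
opening: 0.002
finger_force: 0.0
```

Request:
move_arm(plan=[0,0,-0.6,0,0,0,0,0,0,0,0,0,0,0])

```text
time: 6.9
eef_pos: [0.5337, 0.0635, 0.082]
tcp_rot: [0.611, 0.792, 0.0, 0.0]
contact_force: [-0.0, -0.6, 0.9]
opening: 0.002
finger_force: 0.3
```

```bash
python3 f.py
```

```text
[-0.02  0.14  0.3 ] [0.32 0.38 0.53] [0.5337 0.0635 0.082 ] 7.2
```

Request:
move_arm(plan=[0,0,-0.4,0,0,0,0,0,0,0,0,0,0,0])

```text
time: 7.4
eef_pos: [0.5337, 0.0635, 0.0818]
tcp_rot: [0.611, 0.792, 0.0, 0.0]
contact_force: [-0.7, -0.3, 3.2]
opening: 0.003
finger_force: 1.1
```

```bash
python3 f.py
```

```text
[-0.48  0.19  2.39] [0.52 0.3  0.56] [0.5337 0.0635 0.0817] 7.7
```

Key 2 is the latched one: contact came at 82 mm. Key 3 is next.

Request:
move_arm(plan=[0,0,14,0,0,0,0,5,-19,5,0,0,0,0,5,-20,0,0,0,0,0,0,0,-5,0,0,0,0,0,0,-7,0,0,0,0,0,0,-2.5,0,0,0,0,0,0,0,0,0,0,0,0,0,0,0,0,0,0])

```text
time: 8.5
eef_pos: [0.5431, 0.025, 0.0859]
tcp_rot: [0.61, 0.792, -0.0, -0.001]
contact_force: [-1.0, 0.4, 2.1]
opening: 0.002
finger_force: 0.9
```

Request:
move_arm(plan=[0,0,-0.5,0,0,0,0,0,0,0,0,0,0,0])

```text
time: 8.7
eef_pos: [0.5434, 0.025, 0.0856]
tcp_rot: [0.611, 0.792, 0.0, -0.0]
contact_force: [-0.9, -0.6, 0.9]
opening: -0.001
finger_force: 0.9
```

```bash
python3 f.py
```

```text
[-0.71  1.03  1.71] [0.44 0.57 0.26] [0.5436 0.0248 0.0856] 9.0
```

Key 3 is standing. Now key 4.

Request:
move_arm(plan=[0,0,10,0,0,0,0,5,-19,5,0,0,0,0,5,-20,0,0,0,0,0,0,0,-5,0,0,0,0,0,0,-7,0,0,0,0,0,0,-2.5,0,0,0,0,0,0,0,0,0,0,0,0,0,0,0,0,0,0])

```text
time: 9.8
eef_pos: [0.5531, -0.014, 0.0859]
tcp_rot: [0.61, 0.792, -0.0, -0.001]
contact_force: [-1.4, -0.1, 2.1]
opening: -0.001
finger_force: 0.8
```

Request:
move_arm(plan=[0,0,-0.5,0,0,0,0,0,0,0,0,0,0,0])

```text
time: 10.0
eef_pos: [0.5534, -0.014, 0.0856]
tcp_rot: [0.611, 0.792, 0.0, -0.0]
contact_force: [-0.2, 0.6, 2.3]
opening: -0.002
finger_force: 0.9
```

```bash
python3 f.py
```

```text
[-1.21  0.85  1.66] [0.61 0.31 0.52] [ 0.5536 -0.0142  0.0856] 10.3
```

Key 4 is standing too. Back to key 2, to press it to its stop at 77 mm.

Request:
move_arm(plan=[0,0,15,0,0,0,0,-5,20,0,0,0,0,0,-5,20,0,0,0,0,0,-5,20,0,0,0,0,0,-5,18,0,0,0,0,0,0,0,-6,0,0,0,0,0,0,-8,0,0,0,0,0,0,-3,0,0,0,0,0,0,0,0,0,0,0])

```text
time: 11.2
eef_pos: [0.5332, 0.0628, 0.0826]
tcp_rot: [0.611, 0.792, -0.001, -0.001]
contact_force: [0.5, -0.4, -0.1]
opening: -0.003
finger_force: 0.0
```

Request:
move_arm(plan=[0,0,-1,0,0,0,0,0,0,-1,0,0,0,0,0,0,-1,0,0,0,0,0,0,-1,0,0,0,0,0,0,-1,0,0,0,0,0,0,-1,0,0,0,0,0,0,0,0,0,0,0,0,0,0,0,0,0,0])

```text
time: 12.0
eef_pos: [0.534, 0.0631, 0.0779]
tcp_rot: [0.611, 0.792, -0.0, 0.001]
contact_force: [-1.5, -4.1, 5.0]
opening: 0.003
finger_force: 2.3
```

```bash
python3 f.py
```

```text
[-0.65 -3.42  4.95] [0.38 0.47 0.27] [0.534  0.0632 0.0778] 12.3
```

Request:
move_arm(plan=[0,0,-0.6,0,0,0,0,0,0,-0.4,0,0,0,0,0,0,0,0,0,0,0,0,0,0,0,0,0,0])

```text
time: 12.7
eef_pos: [0.534, 0.0634, 0.0773]
tcp_rot: [0.611, 0.792, 0.0, 0.0]
contact_force: [-1.5, -4.2, 7.0]
opening: -0.001
finger_force: 3.8
```

```bash
python3 f.py
```

```text
[-1.88 -3.9   7.35] [0.51 0.36 0.32] [0.5341 0.0634 0.0773] 13.0
```

Request:
move_arm(plan=[0,0,-0.5,0,0,0,0,0,0,0,0,0,0,0,0,0,0,0,0,0,0])

```text
time: 13.3
eef_pos: [0.5341, 0.0634, 0.077]
tcp_rot: [0.611, 0.792, 0.0, 0.0]
contact_force: [-1.7, -3.9, 8.0]
opening: 0.002
finger_force: 4.3
```

```bash
python3 f.py
```

```text
[-2.29 -4.05  8.58] [0.14 0.17 0.51] [0.5341 0.0634 0.077 ] 13.6
```

At the stop: 77 mm, about 8.6 N. I'll let go straight up and look.

Request:
move_arm(plan=[0,0,3,0,0,0,0,0,0,5,0,0,0,0,0,0,8,0,0,0,0,0,0,20,0,0,0,0,0,0,30,0,0,0,0,-5,0,40,0,0,0,0,-20,35,0,0,0,0,0,-20,35,0,0,0,0,0,0,35,0,0,0,0,0,0,35,0,0,0,0,0,0,0,0,0,0,0,0])

```text
time: 14.7
eef_pos: [0.487, 0.2071, 0.1815]
tcp_rot: [0.609, 0.793, 0.0, -0.001]
contact_force: [-0.3, -0.1, 0.4]
opening: -0.0
finger_force: 0.0
```

```bash
python3 - <<'E'
from h import *
c=cams.read_camera("scene"); cv2.imwrite("pics/s2.png",cv2.resize(c["color"][130:270,180:400,::-1],None,fx=3.5,fy=3.5,interpolation=2))
s=ctrl.get_state(); print(s["eef_pos"],s["contact_force"],s["time"])
E
```

```text
[0.48725188 0.20540406 0.1813381 ] [-0.59777348  0.05337732  0.70630396] 14.75
```

View pics/s2.png

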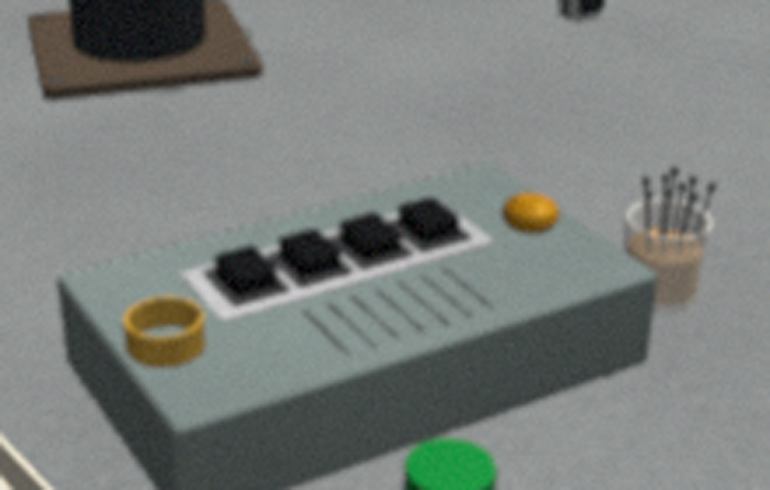

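All four caps now stand evenly. Their top edges are at crop rows 199, 214, 231 and 248, and key 2 was at 221 before the press. The bystanders are unmoved and the arm is clear.

```bash
python3 -c "
from plant import order; print(order.sign_off())"
```

```text
the job is handed in; nothing more can be done
None
```

I tapped all four keys from left to right and found the second from the left latched; I pressed it to its stop and let it go, all four keys now stand up in the last picture, and the job is handed in.

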